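# Check a brioche with the infrared thermometer

## Task

Push the round brioche tin along the fence, flat on the bench and close by the wall all the way, until it sits in the corner touching both the wall and the end stop. Then take the infrared thermometer from its stand, aim it at the middle of the brioche's knob with the lens about 10 cm away, without touching the brioche or its tin, and hold it still on target for two seconds. Lay the thermometer back in its stand as it was, let go, and leave the tin in the corner and the smaller round tin and the dough scraper where they are.

Things in the scene. Friction and masses are not known exactly. Their poses are not given: they have to be found in the camera images.
- fence: Fixed L-shaped stainless fence on the bench, 50 mm high, 12 mm thick. Origin at bench level in the inner corner of the L. Its long wall runs from the corner along the frame's +y for 420 mm; the wall's inner face is the plane x = 0 and the wall lies on the +x side. The end stop runs from the corner along -x for 140 mm; its inner face is the plane y = 0. The open side (-x) faces the robot. Position and yaw vary.
- tin: Round brioche tin: upright dark steel cylinder, 120 mm diameter, 45 mm high, its brioche domed to 54 mm with a ball knob on top. Loose, 0.3-0.65 kg. Origin: centre of underside, z up. Starts 3-15 mm off the long wall, centre 200-300 mm from the stop. Home: centre at x = -60, y = +60 mm in fence's frame. Slides along the wall with under 15 N; pressed hard into the wall it binds.
- head (a point): Centre of the brioche's knob, a ball of 40 mm diameter on the tin's axis, 56 mm above the tin's underside (the knob's top is at 76 mm). This is the spot to measure.
- stand: Fixed black plastic rest for the thermometer. Origin at bench level under its centre; +x is the way the thermometer's snout points. Base plate 150 x 70 x 8 mm; two U-shaped saddles at x = -50 and +50 mm, each 14 mm long, with floor 60 mm above the bench and cheeks 44 mm apart rising 12 mm above that floor. Between the saddles there is free room for fingers (86 mm along x). Position and yaw vary.
- thermometer: Hand-held infrared thermometer, 190 g, loose, lying in the stand's saddles at the start. White bar 140 mm long (x) x 34 mm wide (y) x 30 mm high (z); origin at the centre of the bar's underside, which is 60 mm above the bench when resting on the stand; at rest its frame has the stand's yaw. A black snout slants forward and down from the front (+x) end at 45 degrees. Grip the bar across its width at its middle. Its sight line leaves the snout along the snout's axis.
- snout: The thermometer's snout, a 24 mm diameter, 40 mm long tube fixed to the bar. Origin at the centre of its lens (front face), which lies 94 mm ahead of (+x) and 12 mm below the thermometer's origin; this frame's +x is the sight line, pointing forward and 45 degrees down when the bar is level.
- small_tin: smaller round tin with a plain domed cake (no knob), 80 mm diameter, 55 mm tall. Bystander; origin at its underside.
- scraper: dough scraper: steel blade with wooden grip 90 mm wide, 87 mm long, lying flat, 24 mm high. Bystander; origin at its underside.
Not all that is in view belongs to the job. Of the things shaped like the thermometer, the white one is meant.

How it is judged:
By the outcome, as a careful person would: the job done as asked, in the order asked, and still so for the second after the job is handed in, with the robot touching nothing.
It also fails if it takes over 72 s, if anything falls off the work surface, if the arm or the gripper's body presses on something with over 40 N, if the wrist force passes 120 N, or if a joint passes its speed limit or range.

## Robot

A 6-joint arm with a two-finger parallel gripper is mounted at the origin on the work surface. World frame = base frame: x ahead of the robot, y to its left, z up, the work surface at z = 0. Lengths are in m, angles in degrees, forces in N, time in s.
With the tool pointing down it reaches from about 0.375 to 0.9 m from the base axis. Payload 3.1 kg.
Tool frame: the origin (TCP) lies on the centre line of the jaws, within the pads' length; the fingertips stand 25 mm ahead of it and the grasp point (between the pads) lies 6 mm ahead of it; y points along the fingers, x is the direction in which the jaws open and shut, and the axes are right-handed (so a half turn about y gives the same grasp; the last joint's range is limited). The gripper opens to 87 mm and grips with 3 to 60 N. Pads are 19 mm wide; open, the fingers measure 117 mm over their backs; the gripper's body (75 mm by 190 mm) begins 51 mm behind the grasp point.
Start: joints at [-74.284, 30.224, 82.088, -0, 67.689, -10.227], TCP at [0.273, -0.562, 0.248] pointing down, gripper open.
Joint ranges: [-176.69, 176.69], [-43.24, 126.21], [12.49, 139.97], [-82, 262], [0, 151.66], [-163.58, 163.58]. Speed limits (degrees/s): [159.86, 159.86, 180, 180, 180, 180].

## Interface

Orientations are given as a 3x3 rotation matrix whose columns are the frame's x, y, z axes.
In Python, from rig import * gives the robot as it stands.
- The arm moves only by the tool play_rows, never from a script. Its argument "commands" is a list of rows, each a list of 2 entries, a list of its own where there are three numbers: the shift along the world's x, y, z in m, then the turn, a rotation vector about the world's x, y, z in rad. A call has 1 to 10 rows; each row is the pose to reach, as a shift and turn from the pose commanded when the call began; what a row does not reach only later rows make up. A row lasts 1/8 s, in which the tool goes at most 62.5 mm and 10.7 degrees, less where a joint would pass 70% of its speed; a pose out of reach is approached as far as the arm can. A call with a gripper value outside its range is refused whole. "gripper" is the finger opening in m, from 0 to 0.087, set as the call begins (left out, the last holds). The fingers move at their own pace and stop on an object; the grip force is fixed at half the most. Time passes only in rows, so rows that repeat a pose let the fingers close. It gives the time, the measured TCP pose, the force and the opening at its end, in the units of the state.
- read_state(): the state, without advancing time (a new reading comes with each control period).
- capture(name): name is "scene" or "side" or "wrist"; returns a dict with "frame" (480x640x3 uint8, red, green, blue), "depth" (480x640 float32, m along the optical axis (not along the pixel's ray), 0 where there is no reading), "mtx" (3x3 intrinsics, pixels), "cam_to_world" (4x4, takes a point from camera to world coordinates); the wrist camera has in their place "hand_eye" (4x4, takes a point from camera to tool coordinates, whose origin is the TCP and whose axes are the tool frame's). Camera axes: x right, y down, z forward; pixel columns grow to the right and rows downward; lengths in m; the calibration is good to about 2 mm. A picture is of the moment at which its call begins: read the wrist's pose just before it.
- hand_in(): hands the job in, once; it reports no verdict.
The state is a dict: "time_s": time; "joint_positions": joint angles; "qvel": joint speeds; "tau": joint torques, N m; "position": TCP position; "tcp_rot": TCP orientation; "force": force on the tool from outside, world axes, zero at the start; "moment": the same for the moment, N m; "opening": opening from 0.0 (shut) to 1.0 (fully open).
Only numpy, scipy, OpenCV 4.12 (cv2) and the standard library are available. Lean on these libraries where they do the work, as an engineer would, in place of code of your own. Each camera call takes 0.05 s, during which the arm holds its last target. There are 200 camera calls.

## Working session

There is one attempt and no reset: what is moved stays moved. The work goes in short steps, Python scripts to look and compute and a tool call to move; the robot and the scene stay as the last step left them, time stands still between calls to the robot, and variables do not carry over. Pictures are saved under pics/ and viewed, about 8 in all and at most 12, crops included, and the job is handed in when it is done.

Besides the shell and the picture viewer there is one more tool, called in YAML: its name, and indented under it one key for each argument. play_rows: Moves the arm, as the interface text tells. Its arguments: {"type":"object","properties":{"commands":{"type":"array"},"gripper":{"type":"number"}},"required":["commands"]}

```bash
mkdir -p pics; ls; cat > h.py <<'E'
from rig import *
import numpy as np, cv2
def pts(c,s=None):
    d=c["depth"];K=c["mtx"];v,u=np.mgrid[:480,:640]
    P=np.stack([(u-K[0,2])*d/K[0,0],(v-K[1,2])*d/K[1,1],d,np.ones_like(d)],-1)
    if "cam_to_world" in c: T=c["cam_to_world"]
    else:
        W=np.eye(4);W[:3,:3]=s["tcp_rot"];W[:3,3]=s["position"];T=W@c["hand_eye"]
    X=(P@T.T)[...,:3]; X[d==0]=np.nan
    return X
def save(c,n): cv2.imwrite("pics/"+n,c["frame"][...,::-1])
E
python3 - <<'E'
from h import *
s=read_state();print(s)
a=capture("scene");b=capture("side")
np.savez("scan.npz",sx=pts(a),dx=pts(b),sf=a["frame"],df=b["frame"])
cv2.imwrite("pics/a.png",np.hstack([cv2.resize(a["frame"],(640,480))])[...,::-1]);save(b,"b.png")
print(a["cam_to_world"],b["cam_to_world"])
E
```

```text
pics
{'time_s': 0.0, 'joint_positions': array([-7.42840745e+01,  3.02791034e+01,  8.21569371e+01, -8.23996173e-04,
        6.76886883e+01, -1.02284459e+01]), 'qvel': array([ 0.03325811,  0.01139917,  0.02056959,  0.04749093,  0.04465666,
       -0.05836426]), 'tau': array([-1.83269374e-03, -4.40053010e+01, -1.76592582e+01,  6.31045480e-02,
        5.83075185e-02, -1.68101919e-04]), 'position': array([ 0.27326023, -0.56133809,  0.24656704]), 'tcp_rot': array([[ 4.37502576e-01, -6.02467347e-04,  8.99216955e-01],
       [-8.99214600e-01,  2.09194217e-03,  4.37502832e-01],
       [-2.14469104e-03, -9.99997630e-01,  3.73482655e-04]]), 'force': array([-0.47157478, -0.10488887, -0.13010153]), 'moment': array([ 0.00599102,  0.00778557, -0.03170351]), 'opening': 0.9982481565220032}
[[-0.89142634  0.31068884 -0.32989623  0.73231128]
 [ 0.45308569  0.62472294 -0.63595173  0.38389483]
 [ 0.00851064 -0.71637538 -0.69766316  0.59653556]
 [ 0.          0.          0.          1.        ]] [[ 0.9996848   0.02486415 -0.00347403  0.46633558]
 [ 0.01914352 -0.66541864  0.74622487 -0.68022212]
 [ 0.01624256 -0.74605617 -0.66568489  0.62391706]
 [ 0.          0.          0.          1.        ]]
```

View pics/a.png

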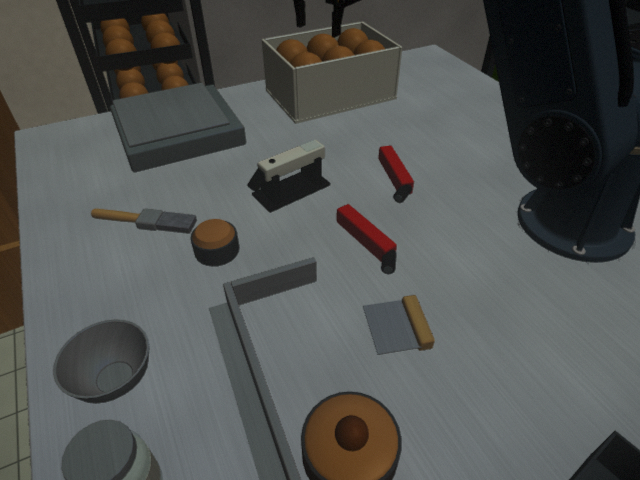

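View pics/b.png

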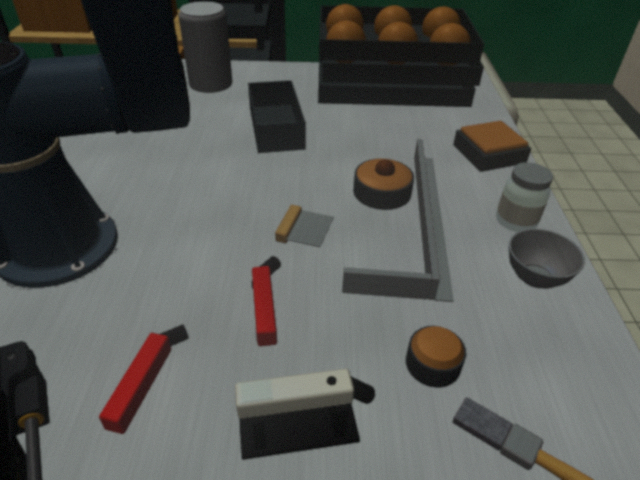

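The scene view shows the white thermometer at about (290,160), two red decoys at (395,170) and (367,237), the fence corner at (230,285), the tin at (350,440), the small tin at (215,240) and the scraper at (400,325). In the side view the thermometer is at (295,390), on the black stand. Only the white bar on the black stand fits the description.

```bash
cat > m.py <<'E'
from h import *
from scipy.optimize import least_squares
z=np.load("scan.npz")
for nm,X,F in(("scene",z["sx"],z["sf"]),("side",z["dx"],z["df"])):
    box=(lambda u0,u1,v0,v1:(X[v0:v1,u0:u1].reshape(-1,3),F[v0:v1,u0:u1].reshape(-1,3).astype(int)))
    B={"scene":dict(wall=(205,305,270,480),tin=(295,410,385,480),th=(245,335,130,215),st=(185,245,210,270),sc=(355,440,290,360)),
       "side":dict(wall=(335,460,130,305),tin=(345,418,150,215),th=(225,385,360,465),st=(400,470,320,390),sc=(270,340,200,250))}[nm]
    print(nm)
    P,C=box(*B["th"]); br=C.sum(1)>330
    m=(P[:,2]>.078)&(P[:,2]<.1)&(C.min(1)>90); Q=P[m]
    r=cv2.minAreaRect((Q[:,:2]*1000).astype(np.float32));print("therm",r,np.median(Q[:,2]),len(Q))
    m=(P[:,2]>.003)&(P[:,2]<.015);r=cv2.minAreaRect((P[m][:,:2]*1000).astype(np.float32));print("base",r,m.sum())
    P,C=box(*B["wall"]);m=(P[:,2]>.046)&(P[:,2]<.054)&(C.max(1)-C.min(1)<25);Q=P[m]
    np.save("wall_%s.npy"%nm,Q); print("wall",len(Q),Q.min(0),Q.max(0))
    P,C=box(*B["tin"])
    m=(P[:,2]>.060)&(P[:,2]<.085)
    K=P[m];f=least_squares(lambda p:np.linalg.norm(K-p,axis=1)-.02,[*K.mean(0)[:2],.056],loss="soft_l1",f_scale=.002);print("knob",f.x,len(K),K[:,2].max())
    m=(P[:,2]>.012)&(P[:,2]<.038);K=P[m][:,:2];f2=least_squares(lambda p:np.linalg.norm(K-p,axis=1)-.06,f.x[:2],loss="soft_l1",f_scale=.002);print("tinwall",f2.x,f2.cost,len(K))
    P,C=box(*B["st"]);m=P[:,2]>.03;print("small",P[m].mean(0),P[m].min(0),P[m].max(0))
    P,C=box(*B["sc"]);m=P[:,2]>.004;print("scr",P[m].mean(0),P[m].min(0),P[m].max(0))
E
python3 m.py; python3 - <<'E'
import numpy as np
from scipy.optimize import least_squares
for n in("scene","side"):
    Q=np.load("wall_%s.npy"%n)[:,:2]
    # L model: top-surface points inside wall [0,12]x[-12,420] or stop [-140,12]x[-12,0]
    import cv2
    def res(p):
        c,s=np.cos(p[2]),np.sin(p[2]);d=(Q-p[:2])@np.array([[c,-s],[s,c]])
        bx=lambda x0,x1,y0,y1:np.hypot(np.maximum(0,np.maximum(x0-d[:,0],d[:,0]-x1)),np.maximum(0,np.maximum(y0-d[:,1],d[:,1]-y1)))
        a=np.minimum(bx(0,.012,-.012,.42),bx(-.14,.012,-.012,0)); return a
    best=None
    for yaw in np.radians(range(0,360,15)):
        for k in range(3):
            i=[Q[:,0].argmin(),Q[:,1].argmin(),Q[:,0].argmax()][k]
            f=least_squares(res,[*Q[i],yaw],loss="soft_l1",f_scale=.002)
            if best is None or f.cost<best.cost:best=f
    p=best.x;print(n,p[:2],np.degrees(p[2]),best.cost,len(Q))
E
```

```text
scene
therm ((441.940673828125, -332.86749267578125), (138.29234313964844, 35.323463439941406), 8.947904586791992) 0.09156288721701755 669
base ((424.1564025878906, -412.77337646484375), (317.0443420410156, 210.6695556640625), 64.01770782470703) 1611
wall 2449 [ 0.54848021 -0.10842866  0.04600963] [0.68168874 0.20413086 0.05383465]
knob [0.59673787 0.18744445 0.05721964] 891 0.07904359571843145
tinwall [0.59654622 0.18714582] 2.1236648551242493e-06 117
small [ 0.64007311 -0.22019794  0.04738762] [ 0.59827461 -0.26546386  0.0300305 ] [ 0.6776638  -0.19214675  0.05830665]
scr [0.44261174 0.06037024 0.01702317] [ 0.36026384 -0.01479685  0.00400089] [0.51932056 0.12066391 0.02795735]
side
therm ((443.3275146484375, -334.8062438964844), (139.7983856201172, 34.743839263916016), 10.21187686920166) 0.09034558866430697 2760
base ((450.93536376953125, -311.4073486328125), (210.66827392578125, 148.60482788085938), 0.3710583448410034) 3913
wall 1628 [ 0.50913265 -0.11100161  0.04600412] [0.68922076 0.31788463 0.05309774]
knob [0.59707533 0.18773909 0.05646137] 220 0.0774351634217969
tinwall [0.59775598 0.1881822 ] 0.006627402694848489 711
small [ 0.63467588 -0.24426062  0.04694935] [ 0.59817103 -0.27507454  0.03000036] [ 0.67827579 -0.19411858  0.05797349]
scr [0.44010821 0.05177279 0.01617845] [ 0.39024995 -0.00053535  0.00404527] [0.50278354 0.13738862 0.02772741]
scene [ 0.6496757 -0.0952104] -3.5921057956717317 0.001420555038467258 2449
side [ 0.64852433 -0.09716826] -3.5533772369246637 0.007189907125553282 1628
```

```bash
python3 - <<'E'
import numpy as np
z=np.load("scan.npz");X=z["dx"]
for n,(u0,u1,v0,v1) in dict(loaf=(245,305,80,155),crate=(318,480,5,105),cyl=(180,232,0,92)).items():
    P=X[v0:v1,u0:u1].reshape(-1,3);P=P[P[:,2]>.03];print(n,np.nanmin(P,0),np.nanmax(P,0))
import os
th=np.radians(-3.57);R=np.array([[np.cos(th),-np.sin(th)],[np.sin(th),np.cos(th)]]);O=np.array([.6491,-.0962])
print(R.T@(np.array([.5969,.1876])-O)); print("tgt",O+R@[-.068,.37])
for p in([0.5,.02],): pass
E
```

```text
loaf [0.28431759 0.32086079 0.03001548] [0.43204172 0.56502697 0.07370545]
crate [0.45842795 0.57070572 0.03001171] [0.87270164 0.865682   0.1837715 ]
cyl [ 0.10187088 -0.02328018  0.03009213] [0.27948989 0.73412268 0.34215875]
[-0.06977035  0.27999889]
tgt [0.6042711  0.27731622]
```

play_rows:
  commands:
    - [[0.06,0.15,0.0],[0,0,0.18]]
    - [[0.12,0.3,0.0],[0,0,0.36]]
    - [[0.18,0.45,0.0],[0,0,0.54]]
    - [[0.24,0.6,0.0],[0,0,0.72]]
    - [[0.331,0.839,0],[0,0,1.056]]
    - [[0.331,0.839,0],[0,0,1.056]]
    - [[0.331,0.839,0],[0,0,1.056]]
    - [[0.331,0.839,0],[0,0,1.056]]
    - [[0.331,0.839,0],[0,0,1.056]]
    - [[0.331,0.839,0],[0,0,1.056]]
  gripper: 0.05

```text
time_s: 1.35
position: [0.5037, 0.0212, 0.2474]
tcp_rot: [[0.998, -0.0, 0.062], [-0.062, -0.0, 0.998], [-0.0, -1.0, -0.0]]
force: [1.6, -0.2, 0.4]
opening: 0.571
```

play_rows:
  commands:
    - [[0.1,0.255,0],[0,0,0]]
    - [[0.1,0.255,0],[0,0,0]]
    - [[0.1,0.255,0],[0,0,0]]
    - [[0.1,0.255,0],[0,0,0]]
    - [[0.1,0.255,0],[0,0,0]]
    - [[0.1,0.255,0],[0,0,0]]

```text
time_s: 2.1
position: [0.603, 0.276, 0.2465]
tcp_rot: [[0.998, -0.001, 0.059], [-0.059, -0.0, 0.998], [-0.001, -1.0, -0.0]]
force: [-1.1, -0.2, 0.2]
opening: 0.574
```

```bash
python3 - <<'E'
from h import *
s=read_state();print(s["position"],s["time_s"],s["opening"]);c=capture("wrist");X=pts(c,s);save(c,"w1.png")
F=c["frame"].astype(int)
m=(X[...,2]>.046)&(X[...,2]<.054)&((F.max(2)-F.min(2))<25);Q=X[m];print(len(Q),Q.min(0),Q.max(0)) if m.any() else 0
np.savez("w1.npz",X=X,F=F)
E
```

```text
[0.60304882 0.27602832 0.24654013] 2.1 0.5737289063234524
3001 [0.33044847 0.06014154 0.04600528] [0.87320602 0.45736683 0.05398506]
```

View pics/w1.png

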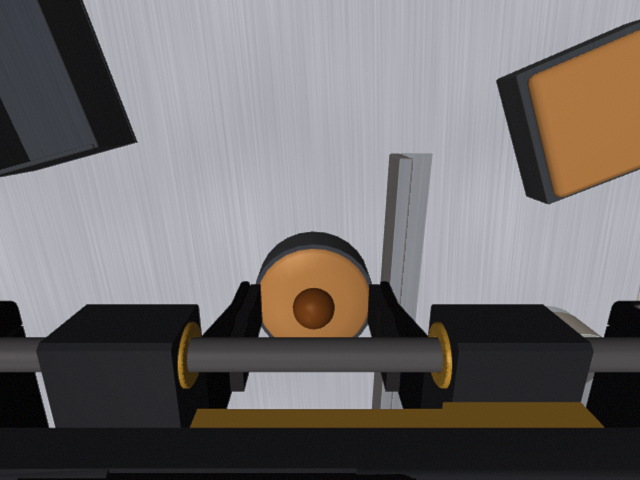

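```bash
python3 - <<'E'
from h import *
from scipy.optimize import least_squares
z=np.load("w1.npz");X=z["X"];F=z["F"]
P=X[285:335,285:340].reshape(-1,3);m=P[:,2]>.06;K=P[m]
f=least_squares(lambda p:np.linalg.norm(K-p,axis=1)-.02,[*K.mean(0)[:2],.056],loss="soft_l1",f_scale=.002);print("knob",f.x,len(K),K[:,2].max())
P=X[150:330,375:425].reshape(-1,3);m=(P[:,2]>.046)&(P[:,2]<.054);Q=P[m][:,:2]
for lo in np.arange(.2,.34,.02):
    q=Q[(Q[:,1]>lo)&(Q[:,1]<lo+.02)]
    if len(q)>5: print(lo+.01,q[:,0].min(),q[:,0].max(),len(q))
s,c=-.0623,.998
for y in np.arange(.21,.33,.02): 
    yf=(y+.0962)/.998; print("pred inner",y,.6491+.0623*yf)
print(Q[:,1].max())
E
```

```text
knob [0.59585959 0.18707246 0.0551394 ] 1200 0.07644860756915794
0.21000000000000002 0.6694549997077348 0.6821858978596126 242
0.23 0.6704183450825542 0.6834819535859071 262
0.25 0.6719577609142773 0.6847346044809908 282
0.27 0.6736257080476831 0.6863489640802481 293
0.29 0.6747104879277769 0.6879548614350622 311
0.30999999999999994 0.676297081596106 0.6893061868690987 323
0.32999999999999996 0.678053542027679 0.6887810917471571 26
pred inner 0.21 0.6682144889779559
pred inner 0.22999999999999998 0.6694629859719439
pred inner 0.24999999999999997 0.6707114829659319
pred inner 0.26999999999999996 0.6719599799599199
pred inner 0.2899999999999999 0.6732084769539078
pred inner 0.30999999999999994 0.6744569739478958
pred inner 0.32999999999999996 0.6757054709418838
0.32146100974849245
```

play_rows:
  commands:
    - [[0,0.004,-0.06],[0,0,0]]
    - [[0,0.004,-0.12],[0,0,0]]
    - [[0,0.004,-0.175],[0,0,0]]
    - [[0,0.004,-0.203],[0,0,0]]
    - [[0,0.004,-0.203],[0,0,0]]
    - [[0,0.004,-0.203],[0,0,0]]

```text
time_s: 2.9
position: [0.6043, 0.2776, 0.046]
tcp_rot: [[0.998, 0.002, 0.063], [-0.063, 0.0, 0.998], [0.002, -1.0, 0.001]]
force: [0.2, 0.6, 0.5]
opening: 0.575
```

play_rows:
  commands:
    - [[-0.0005,-0.01,-0.002],[0,0,0]]
    - [[-0.001,-0.02,-0.002],[0,0,0]]
    - [[-0.0015,-0.028,-0.002],[0,0,0]]
    - [[-0.001,-0.036,-0.002],[0,0,0]]
    - [[-0.0005,-0.044,-0.002],[0,0,0]]
    - [[0.0005,-0.052,-0.002],[0,0,0]]
    - [[0.001,-0.06,-0.002],[0,0,0]]
    - [[0.002,-0.068,-0.002],[0,0,0]]
    - [[0.0025,-0.076,-0.002],[0,0,0]]
    - [[0.003,-0.084,-0.002],[0,0,0]]

```text
time_s: 4.15
position: [0.6069, 0.1945, 0.0431]
tcp_rot: [[0.998, 0.002, 0.062], [-0.062, 0.001, 0.998], [0.002, -1.0, 0.001]]
force: [-0.8, 6.0, 5.1]
opening: 0.576
```

```bash
cat > k.py <<'E'
from h import *
from scipy.optimize import least_squares
s=read_state();print(s["position"],s["force"])
th=np.radians(-3.7);c,sn=np.cos(th),np.sin(th);R=np.array([[c,-sn],[sn,c]])
for n in("side","scene"):
    C=capture(n);X=pts(C).reshape(-1,3);F=C["frame"].reshape(-1,3).astype(int)
    m=(X[:,2]>.062)&(X[:,2]<.08)&(X[:,0]>.5)&(X[:,0]<.68)&(X[:,1]>-.08)&(X[:,1]<.22)&(F[:,0]>1.4*F[:,2])
    K=X[m]
    if len(K)<20: print(n,len(K));continue
    f=least_squares(lambda p:np.linalg.norm(K-p,axis=1)-.02,[*np.median(K,0)[:2],.056],loss="soft_l1",f_scale=.002)
    print(n,f.x,len(K),"fence",R.T@(f.x[:2]-[.6495,-.0962]))
E
python3 k.py
```

```text
[0.6069416  0.19447322 0.04312296] [-0.81901096  5.97970542  5.12854586]
side [0.60321412 0.13070469 0.0562561 ] 222 fence [-0.06083209  0.2234448 ]
scene [0.60227937 0.13081949 0.05913892] 60 fence [-0.0617723   0.22349904]
```

play_rows:
  commands:
    - [[0.0,-0.009,0],[0,0,0]]
    - [[-0.0005,-0.018,0],[0,0,0]]
    - [[-0.001,-0.027,0],[0,0,0]]
    - [[-0.0015,-0.036,0],[0,0,0]]
    - [[-0.002,-0.045,0],[0,0,0]]
    - [[-0.0025,-0.054,0],[0,0,0]]
    - [[-0.003,-0.063,0],[0,0,0]]
    - [[-0.0035,-0.072,0],[0,0,0]]
    - [[-0.004,-0.081,0],[0,0,0]]
    - [[-0.0045,-0.09,0],[0,0,0]]

```text
time_s: 5.5
position: [0.6016, 0.1038, 0.0427]
tcp_rot: [[0.998, -0.0, 0.062], [-0.062, 0.0, 0.998], [-0.0, -1.0, 0.0]]
force: [0.8, 5.3, 4.2]
opening: 0.573
```

```bash
python3 k.py
```

```text
[0.60161987 0.10379852 0.04268642] [0.7533158  5.2505075  4.23286098]
side [0.5980111  0.04008321 0.0561644 ] 260 fence [-0.06017625  0.13267644]
scene 16
```

play_rows:
  commands:
    - [[0.0,-0.008,0],[0,0,0]]
    - [[0.0,-0.016,0],[0,0,0]]
    - [[-0.0005,-0.024,0],[0,0,0]]
    - [[-0.001,-0.032,0],[0,0,0]]
    - [[-0.0015,-0.04,0],[0,0,0]]
    - [[-0.002,-0.048,0],[0,0,0]]
    - [[-0.0025,-0.056,0],[0,0,0]]
    - [[-0.0028,-0.062,0],[0,0,0]]
    - [[-0.003,-0.066,0],[0,0,0]]
    - [[-0.003,-0.066,0],[0,0,0]]

```text
time_s: 6.85
position: [0.5977, 0.0376, 0.0422]
tcp_rot: [[0.998, -0.002, 0.062], [-0.062, -0.0, 0.998], [-0.002, -1.0, -0.0]]
force: [-2.4, 2.4, 0.5]
opening: 0.573
```

```bash
python3 k.py
```

```text
[0.59770962 0.0375763  0.0422225 ] [-2.38838447  2.41644751  0.54261449]
side [ 0.59401545 -0.02619909  0.05632129] 304 fence [-0.05988622  0.06627445]
scene 9
```

play_rows:
  commands:
    - [[0.0,-0.002,0],[0,0,0]]
    - [[0.0,-0.004,0],[0,0,0]]
    - [[0.0,-0.005,0],[0,0,0]]
    - [[0.0,-0.006,0],[0,0,0]]
    - [[0.0,-0.0065,0],[0,0,0]]
    - [[0.0,-0.0065,0],[0,0,0]]

```text
time_s: 7.7
position: [0.5974, 0.0327, 0.0422]
tcp_rot: [[0.998, -0.003, 0.062], [-0.062, 0.002, 0.998], [-0.003, -1.0, 0.001]]
force: [-3.1, 5.5, 2.5]
opening: 0.579
```

play_rows:
  commands:
    - [[0.0003,-0.001,0],[0,0,0]]
    - [[0.0005,-0.002,0],[0,0,0]]
    - [[0.0005,-0.003,0],[0,0,0]]
    - [[0.0005,-0.003,0],[0,0,0]]

```text
time_s: 8.2
position: [0.5973, 0.0309, 0.0422]
tcp_rot: [[0.998, -0.004, 0.063], [-0.063, 0.003, 0.998], [-0.004, -1.0, 0.003]]
force: [-3.6, 9.3, 3.6]
opening: 0.575
```

```bash
python3 k.py
```

```text
[0.59728972 0.03085448 0.04218161] [-3.63509254  9.29495529  3.61083365]
side [ 0.5933109  -0.03258734  0.05630892] 300 fence [-0.06017705  0.05985406]
scene 10
```

play_rows:
  commands:
    - [[0.0003,-0.001,0],[0,0,0]]
    - [[0.0005,-0.002,0],[0,0,0]]
    - [[0.0005,-0.003,0],[0,0,0]]
    - [[0.0005,-0.003,0],[0,0,0]]

```text
time_s: 8.8
position: [0.5973, 0.0306, 0.0422]
tcp_rot: [[0.998, -0.005, 0.064], [-0.064, 0.007, 0.998], [-0.005, -1.0, 0.007]]
force: [-3.1, 17.7, 4.4]
opening: 0.57
```

play_rows:
  commands:
    - [[0.0,0.005,0],[0,0,0]]
    - [[0.001,0.013,0],[0,0,0]]
    - [[0.002,0.03,0],[0,0,0]]
    - [[0.0025,0.04,0],[0,0,0]]
    - [[0.0025,0.04,0.05],[0,0,0]]
    - [[0.0025,0.04,0.11],[0,0,0]]
    - [[0.0025,0.04,0.17],[0,0,0]]
    - [[0.0025,0.04,0.21],[0,0,0]]

```text
time_s: 9.8
position: [0.6034, 0.066, 0.256]
tcp_rot: [[0.998, 0.005, 0.062], [-0.062, -0.001, 0.998], [0.005, -1.0, -0.0]]
force: [1.9, 0.5, 0.4]
opening: 0.572
```

```bash
python3 k.py; python3 - <<'E'
from h import *
C=capture("side");cv2.imwrite("pics/s2.png",cv2.resize(C["frame"][140:320,320:480,::-1],None,fx=3.3,fy=3.3,interpolation=cv2.INTER_CUBIC))
E
```

```text
[0.60336851 0.06604648 0.25602168] [1.87108742 0.53030112 0.41663083]
side [ 0.59362685 -0.03261699  0.05617464] 301 fence [-0.05985985  0.05984486]
scene [ 0.59305641 -0.0323527   0.05740195] 450 fence [-0.06044616  0.06007178]
```

View pics/s2.png

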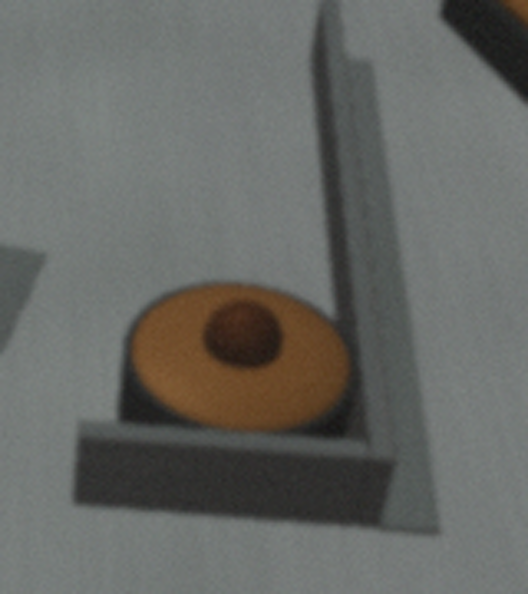

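The tin sits in the corner, touching the wall on the right and the stop in front. Next is the thermometer.

play_rows:
  commands:
    - [[-0.04,-0.06,0],[0,0,-0.18]]
    - [[-0.07,-0.12,0],[0,0,-0.36]]
    - [[-0.1,-0.18,0],[0,0,-0.54]]
    - [[-0.12,-0.24,0],[0,0,-0.72]]
    - [[-0.14,-0.3,0],[0,0,-0.9]]
    - [[-0.16,-0.36,0],[0,0,-1.08]]
    - [[-0.16,-0.4,0],[0,0,-1.26]]
    - [[-0.16,-0.4,0],[0,0,-1.338]]
    - [[-0.16,-0.4,0],[0,0,-1.338]]
    - [[-0.16,-0.4,0],[0,0,-1.338]]
  gripper: 0.08

```text
time_s: 11.2
position: [0.442, -0.3331, 0.2515]
tcp_rot: [[0.172, -0.002, 0.985], [-0.985, 0.002, 0.172], [-0.002, -1.0, -0.001]]
force: [0.8, -0.2, 0.7]
opening: 0.921
```

```bash
cat > t.py <<'E'
from h import *
s=read_state();print(s["time_s"],s["position"],s["tcp_rot"],s["qvel"].round(1))
def th(X,F,n):
    m=(X[...,2]>.082)&(X[...,2]<.098)&(F.min(2)>90)&(abs(X[...,0]-.443)<.12)&(abs(X[...,1]+.335)<.1)
    m=cv2.morphologyEx(m.astype(np.uint8),cv2.MORPH_OPEN,np.ones((3,3)))>0
    Q=X[m]
    if len(Q)<50: print(n,len(Q));return
    print(n,cv2.minAreaRect((Q[:,:2]*1000).astype(np.float32)),np.median(Q[:,2]),len(Q))
    a=Q[:,:2]-Q[:,:2].mean(0);w=np.linalg.svd(a,full_matrices=False)[2][0];print("  pca yaw",np.degrees(np.arctan2(w[1],w[0])),Q[:,:2].mean(0))
C=capture("wrist");th(pts(C,s),C["frame"],"wrist");save(C,"w2.png")
for n in("scene","side"):
    C=capture(n);th(pts(C),C["frame"],n)
E
python3 t.py
```

```text
11.2 [ 0.44195743 -0.33305786  0.25147293] [[ 0.17201936 -0.00174024  0.98509203]
 [-0.98509113  0.00192191  0.1720226 ]
 [-0.00219262 -0.99999664 -0.00138369]] [ 0.6 -0.6 -0.2 -0.  -0.1  0.2]
wrist ((442.04620361328125, -334.4233093261719), (138.8620147705078, 33.52698516845703), 10.372637748718262) 0.08923850040864253 6586
  pca yaw -169.62897780893869 [ 0.44619666 -0.33370379]
scene ((443.4368896484375, -333.4792785644531), (138.09371948242188, 36.664981842041016), 11.627330780029297) 0.09152370595835824 662
  pca yaw 10.934129140576633 [ 0.44292061 -0.3304672 ]
side ((443.5418701171875, -335.1122741699219), (140.13148498535156, 34.38322448730469), 10.650705337524414) 0.09027155617497834 2930
  pca yaw -169.21695592854488 [ 0.44112532 -0.33743942]
```

View pics/w2.png

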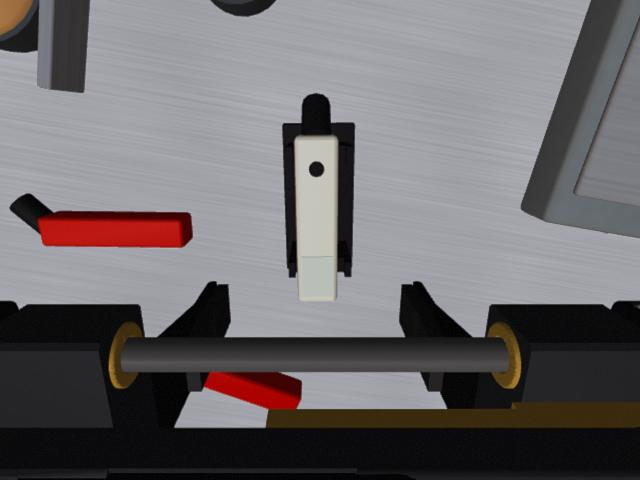

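The wrist view shows the white bar centred at about (316,220) on its black stand, with its snout up at (316,110). The red bars at (115,230) and (255,385) are the decoys. The white bar is the one meant, so I will descend and grip it.

play_rows:
  commands:
    - [[0.0007,-0.0014,-0.05],[0,0,0.006]]
    - [[0.0007,-0.0014,-0.1],[0,0,0.006]]
    - [[0.0007,-0.0014,-0.14],[0,0,0.006]]
    - [[0.0007,-0.0014,-0.16],[0,0,0.006]]
    - [[0.0007,-0.0014,-0.17],[0,0,0.006]]
    - [[0.0007,-0.0014,-0.17],[0,0,0.006]]
    - [[0.0007,-0.0014,-0.17],[0,0,0.006]]

```text
time_s: 12.22
position: [0.4436, -0.3361, 0.0836]
tcp_rot: [[0.176, 0.001, 0.984], [-0.984, -0.002, 0.176], [0.002, -1.0, 0.001]]
force: [-0.7, -0.0, 0.3]
opening: 0.92
```

play_rows:
  commands:
    - [[0,0,0],[0,0,0]]
    - [[0,0,0],[0,0,0]]
    - [[0,0,0],[0,0,0]]
    - [[0,0,0],[0,0,0]]
    - [[0,0,0],[0,0,0]]
    - [[0,0,0],[0,0,0]]
    - [[0,0,0],[0,0,0]]
    - [[0,0,0],[0,0,0]]
  gripper: 0.02

```text
time_s: 13.22
position: [0.4428, -0.3354, 0.0825]
tcp_rot: [[0.176, -0.0, 0.984], [-0.984, 0.001, 0.176], [-0.001, -1.0, -0.0]]
force: [-1.0, 0.5, 1.6]
opening: 0.392
```

play_rows:
  commands:
    - [[0,0,0.015],[0,0,0]]
    - [[0,0,0.03],[0,0,0]]
    - [[0,0,0.05],[0,0,0]]
    - [[0,0,0.079],[0,0,0]]
    - [[0,0.03,0.079],[0,0,0]]
    - [[-0.002,0.07,0.079],[0,0,0]]
    - [[-0.004,0.11,0.079],[0,0,0]]
    - [[-0.006,0.15,0.079],[0,0,0]]
    - [[-0.008,0.19,0.079],[0,0,0]]
    - [[-0.01,0.22,0.079],[0,0,0]]

```text
time_s: 14.48
position: [0.433, -0.1143, 0.1627]
tcp_rot: [[0.177, 0.001, 0.984], [-0.984, -0.001, 0.177], [0.001, -1.0, 0.001]]
force: [0.3, 0.2, -1.2]
opening: 0.39
```

play_rows:
  commands:
    - [[-0.001,0.02,0],[0,0,0]]
    - [[-0.0014,0.037,0],[0,0,0]]
    - [[-0.0014,0.048,0],[0,0,0]]
    - [[-0.0014,0.053,0],[0,0,0]]
    - [[-0.0014,0.053,0],[0,0,0]]
    - [[-0.0014,0.053,0],[0,0,0]]

```text
time_s: 15.22
position: [0.4318, -0.0632, 0.1615]
tcp_rot: [[0.175, 0.0, 0.985], [-0.985, -0.0, 0.175], [0.0, -1.0, 0.0]]
force: [-0.3, -0.1, -2.2]
opening: 0.388
```

```bash
cat > v.py <<'E'
from h import *
s=read_state();print(s["time_s"],s["position"],s["tcp_rot"].round(4),s["force"],s["opening"])
R=s["tcp_rot"];p=s["position"]
for n in("side","scene"):
    C=capture(n);X=pts(C);F=C["frame"]
    if n=="side": save(C,"aim%d.png"%int(s["time_s"]*100))
    m=(X[...,2]>.13)&(X[...,2]<.185)&(F.min(2)>80)&(abs(X[...,0]-p[0])<.1)&(abs(X[...,1]-p[1])<.08)
    Q=X[m];T=Q[Q[:,2]>np.percentile(Q[:,2],50)]
    if len(Q)<50: print(n,len(Q));continue
    print(n,cv2.minAreaRect((Q[:,:2]*1000).astype(np.float32)),len(Q),np.percentile(Q[:,2],[5,50,95]))
    np.savez("aim_"+n,X=X,F=F)
    t=Q[abs(Q[:,2]-np.percentile(Q[:,2],85))<.006];A=np.c_[t[:,:2]-p[:2],np.ones(len(t))];print(" top plane",np.linalg.lstsq(A,t[:,2],rcond=None)[0],len(t))
E
python3 v.py; ls pics
```

```text
15.225 [ 0.43184216 -0.06318892  0.16152665] [[ 1.754e-01  3.000e-04  9.845e-01]
 [-9.845e-01 -2.000e-04  1.754e-01]
 [ 3.000e-04 -1.000e+00  2.000e-04]] [-0.25915446 -0.1390327  -2.15255044] 0.3880243830480475
side ((444.59649658203125, -62.72773742675781), (164.1439666748047, 34.435943603515625), 10.146851539611816) 555 [0.14495734 0.1694592  0.17169515]
 top plane [-0.01905769  0.06145382  0.16966939] 501
scene ((464.519775390625, -59.80535888671875), (128.84262084960938, 50.434837341308594), 2.4237747192382812) 1037 [0.14906719 0.16965101 0.17146081]
 top plane [ 0.00441382 -0.05097936  0.17025199] 742
a.png
aim1522.png
b.png
s2.png
w1.png
w2.png
```

play_rows:
  commands:
    - [[0.0005,0.0014,0],[0,0,0]]
    - [[0.0005,0.0014,0],[0,0,0]]
    - [[0.0005,0.0014,0],[0,0,0]]
    - [[0.0005,0.0014,0],[0,0,0]]

```text
time_s: 15.82
position: [0.4321, -0.0613, 0.1615]
tcp_rot: [[0.176, -0.0, 0.984], [-0.984, 0.0, 0.176], [-0.0, -1.0, -0.0]]
force: [-0.1, 0.3, -1.2]
opening: 0.387
```

```bash
python3 k.py; python3 - <<'E'
from h import *
from scipy.optimize import least_squares
s=read_state();p=s["position"]
zx=s["tcp_rot"][:,2];yaw=np.arctan2(zx[1],zx[0]);print(p,np.degrees(yaw))
C=capture("side");X=pts(C);F=C["frame"].astype(int)
cv2.imwrite("pics/aim.png",cv2.resize(C["frame"][140:340,240:460,::-1],None,fx=3,fy=3,interpolation=cv2.INTER_CUBIC))
for n in("side","scene"):
    if n=="scene": C=capture(n);X=pts(C);F=C["frame"].astype(int)
    # points in the nominal thermometer frame (origin underside at TCP)
    c,sn=np.cos(yaw),np.sin(yaw);D=X-np.array([p[0],p[1],.1397]);x=D[...,0]*c+D[...,1]*sn;y=-D[...,0]*sn+D[...,1]*c;z=D[...,2]
    top=(abs(z-.03)<.004)&(abs(y)<.025)&(x>.015)&(x<.09)&(F.min(2)>80)
    q=np.c_[x[top],y[top],z[top]];print(n,"front bar x max",np.percentile(q[:,0],98),"y lo/hi",np.percentile(q[:,1],[2,98]),"z",np.median(q[:,2]),len(q), "slope",np.polyfit(q[:,0],q[:,2],1)[0])
    sn_=(x>.055)&(x<.115)&(abs(y)<.02)&(z>-.03)&(z<.028)&(F.max(2)<80)
    q=np.c_[x[sn_],y[sn_],z[sn_]]
    if len(q)<20: print(len(q));continue
    d=np.array([1,0,-1])/2**.5
    f=least_squares(lambda t:np.linalg.norm(np.cross(q-np.array([.094,0,-.012])-[0,t[0],t[1]],d),axis=1)-.012,[0,0],loss="soft_l1",f_scale=.001)
    al=(q-[.094,0,-.012])@d;print(" snout offset y,z",f.x,len(q),"axial max",np.percentile(al,[2,98]),f.cost)
E
```

```text
[ 0.43208063 -0.06127068  0.16154568] [-0.13206595  0.25182162 -1.22687749]
side [ 0.59336024 -0.03274564  0.05627873] 294 fence [-0.0601176   0.05969927]
scene [ 0.59318526 -0.03244357  0.05735795] 454 fence [-0.06031171  0.05998942]
[ 0.43207978 -0.06126392  0.16155546] 10.135363219983716
side front bar x max 0.069266947563939 y lo/hi [-0.01736979  0.0125036 ] z 0.02924585386318218 108 slope -0.019195382603206704
 snout offset y,z [-0.00080301 -0.00116437] 383 axial max [-0.04787161 -0.00135991] 0.0005621358213837331
scene front bar x max 0.0685014345917424 y lo/hi [-0.01458504  0.01790997] z 0.030637969645862573 601 slope -0.004632436247400025
 snout offset y,z [0.00034091 0.00053195] 531 axial max [-0.04465319 -0.00204668] 0.0002918509726077182
```

View pics/aim.png

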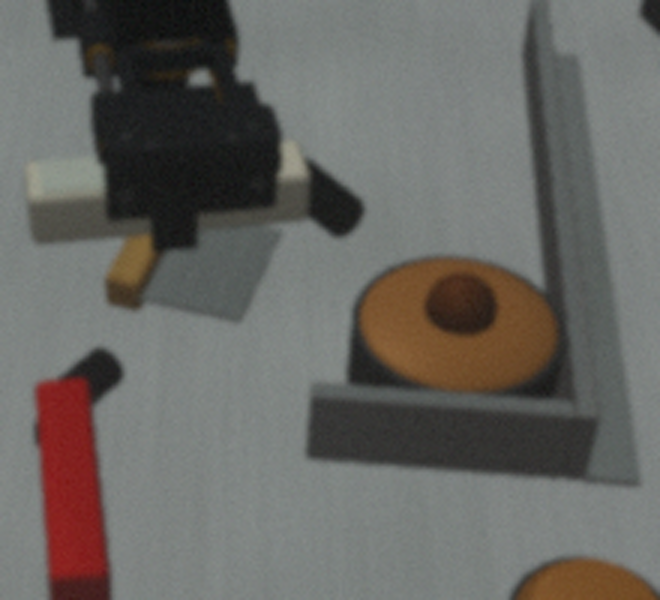

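The snout points down at the knob, at about (335,205) against (462,303) in the crop. The remaining aim error is about 1 mm, so I will hold here.

play_rows:
  commands:
    - [[0,0,0],[0,0,0]]
    - [[0,0,0],[0,0,0]]
    - [[0,0,0],[0,0,0]]
    - [[0,0,0],[0,0,0]]
    - [[0,0,0],[0,0,0]]
    - [[0,0,0],[0,0,0]]
    - [[0,0,0],[0,0,0]]
    - [[0,0,0],[0,0,0]]
    - [[0,0,0],[0,0,0]]
    - [[0,0,0],[0,0,0]]

```text
time_s: 17.27
position: [0.4321, -0.0613, 0.1615]
tcp_rot: [[0.176, -0.0, 0.984], [-0.984, -0.0, 0.176], [0.0, -1.0, -0.0]]
force: [0.1, 0.4, -2.0]
opening: 0.388
```

play_rows:
  commands:
    - [[0,0,0],[0,0,0]]
    - [[0,0,0],[0,0,0]]
    - [[0,0,0],[0,0,0]]
    - [[0,0,0],[0,0,0]]
    - [[0,0,0],[0,0,0]]
    - [[0,0,0],[0,0,0]]
    - [[0,0,0],[0,0,0]]
    - [[0,0,0],[0,0,0]]
    - [[0,0,0],[0,0,0]]
    - [[0,0,0],[0,0,0]]

```text
time_s: 18.52
position: [0.4321, -0.0613, 0.1615]
tcp_rot: [[0.176, 0.0, 0.984], [-0.984, 0.0, 0.176], [-0.0, -1.0, 0.0]]
force: [0.1, 0.3, -1.9]
opening: 0.387
```

play_rows:
  commands:
    - [[0,0,0],[0,0,0]]
    - [[0,0,0],[0,0,0]]
    - [[0,0,0],[0,0,0]]
    - [[0,0,0],[0,0,0]]

```text
time_s: 19.02
position: [0.4321, -0.0613, 0.1616]
tcp_rot: [[0.176, -0.0, 0.984], [-0.984, -0.0, 0.176], [0.0, -1.0, -0.0]]
force: [0.6, 0.7, -1.5]
opening: 0.386
```

play_rows:
  commands:
    - [[0.001,-0.02,0],[0,0,0]]
    - [[0.0025,-0.06,0],[0,0,0]]
    - [[0.004,-0.1,0],[0,0,0]]
    - [[0.0055,-0.14,0],[0,0,0]]
    - [[0.007,-0.18,0],[0,0,0]]
    - [[0.0085,-0.22,0],[0,0,0]]
    - [[0.01,-0.25,0],[0,0,0]]
    - [[0.0109,-0.268,0],[0,0,0]]
    - [[0.0109,-0.2744,0],[0,0,0]]
    - [[0.0109,-0.2744,0],[0,0,0]]

```text
time_s: 20.27
position: [0.4427, -0.3349, 0.1613]
tcp_rot: [[0.176, -0.001, 0.984], [-0.984, 0.001, 0.176], [-0.001, -1.0, -0.0]]
force: [0.5, 0.1, -1.9]
opening: 0.387
```

play_rows:
  commands:
    - [[0,0,0],[0,0,0]]
    - [[0,0,-0.02],[0,0,0]]
    - [[0,0,-0.04],[0,0,0]]
    - [[0,0,-0.055],[0,0,0]]
    - [[0,0,-0.065],[0,0,0]]
    - [[0,0,-0.072],[0,0,0]]
    - [[0,0,-0.075],[0,0,0]]
    - [[0,0,-0.075],[0,0,0]]

```text
time_s: 21.28
position: [0.4431, -0.3358, 0.0866]
tcp_rot: [[0.176, 0.0, 0.984], [-0.984, -0.0, 0.176], [0.0, -1.0, 0.0]]
force: [0.2, -0.0, -2.5]
opening: 0.389
```

play_rows:
  commands:
    - [[0,0,-0.002],[0,0,0]]
    - [[0,0,-0.004],[0,0,0]]
    - [[0,0,-0.0045],[0,0,0]]
    - [[0,0,-0.0045],[0,0,0]]
    - [[0,0,-0.0045],[0,0,0]]

```text
time_s: 21.9
position: [0.4431, -0.3358, 0.0825]
tcp_rot: [[0.176, 0.0, 0.984], [-0.984, -0.0, 0.176], [0.0, -1.0, 0.0]]
force: [-1.0, 1.1, 4.1]
opening: 0.384
```

play_rows:
  commands:
    - [[0,0,0],[0,0,0]]
    - [[0,0,0],[0,0,0]]
    - [[0,0,0],[0,0,0]]
    - [[0,0,0],[0,0,0]]
    - [[0,0,0],[0,0,0]]
    - [[0,0,0],[0,0,0]]
    - [[0,0,0],[0,0,0]]
  gripper: 0.08

```text
time_s: 22.78
position: [0.443, -0.3357, 0.082]
tcp_rot: [[0.176, -0.0, 0.984], [-0.984, -0.0, 0.176], [0.0, -1.0, -0.0]]
force: [-0.0, -0.3, -0.5]
opening: 0.913
```

play_rows:
  commands:
    - [[0,0,0.02],[0,0,0]]
    - [[0,0,0.05],[0,0,0]]
    - [[0,0,0.1],[0,0,0]]
    - [[0,0,0.15],[0,0,0]]
    - [[0,0,0.17],[0,0,0]]
    - [[0,0,0.17],[0,0,0]]
    - [[0,0,0.17],[0,0,0]]

```text
time_s: 23.65
position: [0.4423, -0.335, 0.2509]
tcp_rot: [[0.176, -0.002, 0.984], [-0.984, 0.002, 0.176], [-0.002, -1.0, -0.001]]
force: [0.0, -0.0, 0.1]
opening: 0.916
```

```bash
python3 t.py; python3 k.py; python3 - <<'E'
from h import *
C=capture("side");save(C,"end.png")
z=np.load("scan.npz");X=pts(C)
for n,(u0,u1,v0,v1) in dict(small=(400,470,320,390),scr=(270,340,200,250)).items():
    print(n,np.nanmean(X[v0:v1,u0:u1].reshape(-1,3),0)-np.nanmean(z["dx"][v0:v1,u0:u1].reshape(-1,3),0))
E
```

```text
23.65 [ 0.44234473 -0.33499316  0.25090415] [[ 0.17587453 -0.00157135  0.98441134]
 [-0.98441053  0.00176392  0.1758772 ]
 [-0.00201279 -0.99999721 -0.00123662]] [-0.1  0.9  0.5 -0.1  0.2 -0.1]
wrist ((442.657470703125, -335.9996337890625), (138.4140167236328, 33.8568000793457), 10.543401718139648) 0.08930821570603303 6624
  pca yaw -169.58511219984862 [ 0.44660618 -0.33528614]
scene ((442.35443115234375, -334.9574890136719), (136.90342712402344, 34.70993423461914), 9.791098594665527) 0.09163534883030838 656
  pca yaw 10.622918961236808 [ 0.44264746 -0.33193842]
side ((443.7723693847656, -336.5472717285156), (139.88021850585938, 35.552852630615234), 10.509366989135742) 0.09027242259137891 2931
  pca yaw -169.3559850783807 [ 0.44147946 -0.3390321 ]
[ 0.44237746 -0.335078    0.25045844] [ 0.97154263 -0.04008107 -0.44678554]
side [ 0.59332262 -0.03261372  0.05637602] 299 fence [-0.06016365  0.05982848]
scene [ 0.59319187 -0.03253983  0.05736023] 455 fence [-0.0602989   0.05989378]
small [ 1.10708743e-04  1.34172394e-05 -4.34165137e-05]
scr [ 0.01655417 -0.32752225  0.26941127]
```

View pics/end.png

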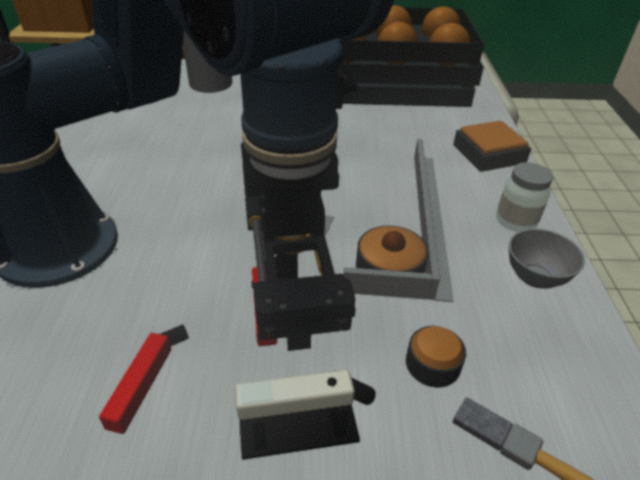

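The end view shows the thermometer on its stand at (295,390) and the tin in the corner at (392,245). The small tin has not moved. The arm blocks the side camera's view of the scraper, so that difference means nothing. I will compare the scraper from the scene camera and then hand in.

```bash
python3 - <<'E'
from h import *
z=np.load("scan.npz");C=capture("scene");d=abs(C["frame"][290:360,355:440].astype(int)-z["sf"][290:360,355:440]).mean();print("scraper image diff",d)
hand_in()
E
```

```text
scraper image diff 1.6007843137254902
the job is handed in; nothing more can be done
```

The job is done and handed in at about 24 s, well under the 72 s limit; `hand_in()` gives no verdict.

- **Tin:** I pushed it along the wall with the fingers partly open, at under 10 N until it met the stop (18 N there). Both fixed cameras put it within about 0.3 mm of its home position. It was still there at the last check.
- **Measurement:** I held the thermometer still for more than 3 s, with the lens about 10 cm from the knob's centre. By my calculation the sight line passed about 1 mm from the centre. Nothing touched the brioche or its tin.
- **Thermometer:** It is back in both saddles, level and at its resting height, about 1.5 mm sideways from where it first lay. The gripper is open and 17 cm above it.
- **Bystanders:** The small tin moved about 0.1 mm, which is camera noise. The final side-camera check of the scraper failed because the arm blocked the view. The scene camera shows it essentially unchanged.

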